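# Seat the battery block in the chess clock and close the cover

## Robot

A 6-joint arm with a two-finger parallel gripper is mounted at the origin on the work surface. World frame = base frame: x ahead of the robot, y to its left, z up, the work surface at z = 0. Lengths are in mm, angles in rad, forces in N, time in s.
With the tool pointing down it reaches from about 325 to 775 mm from the base axis. Payload 5.5 kg.
Tool frame: the origin (TCP) lies at the very end of the fingers, on their centre line; the grasp point (between the pads) lies 19 mm behind it; z points along the fingers, y is the line along which they close (so a half turn about z gives the same grasp; the last joint's range is limited). The gripper opens to 85 mm and grips with 20 to 120 N. Pads are 22 mm wide; open, the fingers measure 114 mm over their backs; the gripper's body (76 mm by 85 mm) begins 54 mm behind the grasp point. The pads swing forward as they close: fully open they stand 13 mm farther back than shut.
Start: joints at [1.184, 0.091, 1.231, -0, 1.82, -0.057], TCP at [194.317, 567.677, 231.275] pointing down, gripper open.
Joint ranges: [-2.87, 2.87], [-0.86, 2.18], [0.17, 2.46], [-1.51, 4.65], [0.06, 2.69], [-2.65, 2.65]. Speed limits (rad/s): [2.57, 2.57, 3.01, 3.14, 3.14, 3.14].

## Interface

Orientations are given as a rotation vector (axis times angle).
In Python, from bench import r, cams gives the robot as it stands.
- The arm moves only by the shell command python3 -m pendant 'ROWS' [OPENING]. ROWS is JSON, a list of rows, each an object with "slide": the shift along the tool's x, y, z scaled (see below), a list of three; "twist": the turn, a rotation vector about the tool's x, y, z scaled (see below), a list of three. In form: [{"slide": [x, y, z], "twist": [wx, wy, wz]}, ...]. A call has exactly 5 rows; each row shifts and turns the commanded pose from where the row before left it, along the tool's axes as they then stand; what a row does not reach is not made up. The controller multiplies each number of a shift by 4 cm and each number of a turn by 60 degrees. A row lasts 1/8 s, in which the tool goes at most 62.5 mm and 10.7 degrees, less where a joint would pass 70% of its speed; a pose out of reach is approached as far as the arm can. A call with a number of a shift or a turn outside -1 to 1 is refused whole. A call with a gripper value outside its range is refused whole. OPENING is the opening, from 0 (shut) to 1 (fully open), set as the call begins (- or left out, the last holds). The fingers move at their own pace and stop on an object; the grip force is fixed at half the most. Time passes only in rows, so rows that do not move let the fingers close, or fill a call up. It gives the time, the measured TCP pose, the force, the opening and the grip force at its end, in the units of the state.
- r.state(): the state, without advancing time (a new reading comes with each control period).
- cams.read_camera(name): name is "side" or "top" or "wrist"; returns a dict with "color" (384x512x3 uint8, red, green, blue), "camera_matrix" (3x3 intrinsics, pixels), "D" ([k1, k2, p1, p2, k3] as OpenCV has them; the pictures are not rectified), "position" and "attitude" of the camera in the world. Camera axes: x right, y up, looking along -z (the intrinsics and any distortion apply to the point x, -y, -z); pixel columns grow to the right and rows downward; lengths in mm; the calibration is good to about 2 mm. A picture is of the moment at which its call begins. There is no depth.
- r.sign_off(): hands the job in; it is judged then, once.
The state is a dict: "time_s": time; "joint_pos": joint angles; "qd": joint speeds; "effort": joint torques, N m; "position": TCP position; "tcp_rot": TCP orientation; "wrist_force": force on the tool from outside, world axes, zero at the start; "ft_torque": the same for the moment, N m; "width": opening from 0.0 (shut) to 1.0 (fully open); "grasp_force": force on a finger pad.
Only numpy, scipy, OpenCV 4.12 (cv2) and the standard library are available. Lean on these libraries where they do the work, as an engineer would, in place of code of your own. Each camera call takes 0.05 s, during which the arm holds its last target. There are 200 camera calls.

## Task

The chess clock lies upside down on its mat with the battery bay open: pick up the battery block and, with its contact end first, tuck that end down and under the lip against the sprung contacts while the block is still tilted, then rock the other end down past the far wall and press it gently, never with more than about 10 N, until it drops flat on the bottom of the bay. Then slide the battery cover fully shut over it, and leave the rooks, egg timer, ashtray and mug where they stand.

Things in the scene. Friction and masses are not known exactly. Their poses are not given: they have to be found in the camera images.
- battery_mid (a point): Centre (half-way up) of the battery block: dark plastic, 64 x 36 x 20 mm (length, width, height), 70 to 110 g, lying flat on the stool near a rook and the egg timer, pale label on top. Its x axis runs along the length from the contact end (two brass contacts that wrap over the top edge) to the plain tail end; y across the width; z up out of the label. In the bay: label up, axes along the clock's.
- battery_nose (a point): Middle of the top edge of the battery's contact end (32 mm from the battery's centre along its -x, 10 mm up). Same axes as the battery.
- clock: The digital chess clock, a grey plastic body 110 x 190 mm, lying upside down on a soft rubber mat (150 x 240 mm), held so that it does not move. Its flat underside is the upper face, 51 to 56 mm above the stool as the mat gives; four rubber feet 3 mm high stand near its corners. x along its 110 mm side, y along its 190 mm side, z up; origin 56 mm below the middle of the upper face.
- bay (a point): Point of the clock's upper face where the mouth of the battery bay is centred, give or take: the bay is a dark cradle that floats in the case on rubber, up to 4 mm either way along x and y, stiff enough to stay (12 N). Bay 69.2 mm long (x), 37.6 wide (y), 25 deep, walls 4 mm, a lead-in 2 mm wide, 3.5 deep on the far (+x) wall only. The far 37 mm of each side has a finger recess 7 mm deep, 20 wide.
- contacts (a joint): How far (m) the sprung contact carrier at the near (-x) end of the bay is pushed back towards -x: 0 to 0.0055; 1.5 N at first, 6.5 N at its stop. 30 mm wide, two brass contacts, face 6.5 mm from the near wall at rest. A lip 2.5 mm thick, level with the upper face, covers the first 8 mm of the bay above it. Rocked down, the block takes up to 67.1 mm from face to far wall; flat, 64 mm.
- cover_rib (a point): Middle of the thumb rib on the sliding battery cover: a bar 34 mm along the clock's x, 4 mm thick along y, 6.4 mm high, this point half-way up. The cover plate (89 x 56 mm, top 2.8 mm above the clock's upper face, in rails 3.5 mm high) is open at the bay's +y side, its middle 19 mm from the rib towards -y; pushed on the rib's +y side it slides along -y to shut. It resists with about 1.5 N.
- cover (a joint): How far the battery cover has slid shut, in m: 0 fully open, 0.070 fully shut over the bay (its stop).
- rook_a_mid (a point): Middle of a cream plastic rook, 54 mm high, base 33 mm across, half-way up. Leave it alone.
- rook_b_mid (a point): Middle of the other cream plastic rook, the same size. Leave it alone.
- egg_timer_mid (a point): Middle of the egg timer with twist dial, 60 mm across, 68 mm high. Leave it alone.
- ashtray_mid (a point): Middle of the round glass ashtray, 100 mm across, 32 mm high. Leave it alone.
- mug: A ceramic mug, 80 mm across, 92 mm high, with a handle; origin at the centre of its underside. Leave it alone.
- battery: The loose battery block itself (see battery_mid); origin at the centre of its underside, same axes.
Mind the look-alikes: they are no part of the job. Leave any turquoise look-alike of the battery alone.

How it is judged:
By the outcome, as a careful person would: the job done as asked, in the order asked, and still so for the second after the job is handed in, with the robot touching nothing.
It also fails if it takes over 72 s, if anything falls off the work surface, if the arm or the gripper's body presses on something with over 40 N, if the wrist force passes 120 N, or if a joint passes its speed limit or range.

## Working session

There is one attempt and no reset: what is moved stays moved. The work goes in short steps, Python scripts to look and compute and a shell command to move; the robot and the scene stay as the last step left them, time stands still between calls to the robot, and variables do not carry over. Pictures are saved under pics/ and viewed, at most 10 in all, crops included, and the job is handed in when it is done.

```bash
ls; mkdir -p pics; cat > h.py <<'E'
import numpy as np, cv2
from bench import r, cams
from scipy.spatial.transform import Rotation as R
def snap(n,f):
    d=cams.read_camera(n); cv2.imwrite(f'pics/{f}.png',d['color'][:,:,::-1]); np.save(f'pics/{f}.npy',{k:d[k] for k in d},allow_pickle=True); return d
def load(f): return np.load(f'pics/{f}.npy',allow_pickle=True).item()
def rot(a):
    a=np.array(a,float)
    return a if a.shape==(3,3) else (R.from_rotvec(a).as_matrix() if a.size==3 else R.from_quat(a).as_matrix())
def ray(d,uv):
    p=cv2.undistortPoints(np.array([[uv]],float),np.array(d['camera_matrix'],float),np.array(d['D'],float))[0,0]
    return np.array(d['position'],float), rot(d['attitude'])@np.array([p[0],-p[1],-1])
def at(d,uv,z):
    o,v=ray(d,uv); return o+v*(z-o[2])/v[2]
def proj(d,P):
    c=rot(d['attitude']).T@(np.array(P,float)-d['position']); c=c*[1,-1,-1]
    return cv2.projectPoints(c.reshape(1,3),np.zeros(3),np.zeros(3),np.array(d['camera_matrix'],float),np.array(d['D'],float))[0].ravel()
E
python3 - <<'E'
from h import *
a=snap('top','t0');b=snap('side','s0')
for d in (a,b): print(d['position'],d['attitude'],d['camera_matrix'],d['D'])
im=np.hstack([cv2.resize(x['color'],None,fx=.78,fy=.78) for x in (a,b)])
cv2.imwrite('pics/big_t0.png',cv2.resize(a['color'],(800,600),interpolation=cv2.INTER_CUBIC)[:,:,::-1])
cv2.imwrite('pics/big_s0.png',cv2.resize(b['color'],(800,600),interpolation=cv2.INTER_CUBIC)[:,:,::-1])
print(r.state())
E
```

```text
pics
[ 474.40438105   31.19104075 1162.36151074] [ 0.0710528  -0.08183757 -1.57954614] [[378.12570461   0.         258.21759324]
 [  0.         378.12570461 191.98426263]
 [  0.           0.           1.        ]] [-0.10157541  0.          0.          0.          0.        ]
[ 180.92910501 -766.40825298  663.41723749] [ 0.95738514 -0.22868152 -0.4426109 ] [[383.00980973   0.         259.54453013]
 [  0.         383.00980973 191.37034911]
 [  0.           0.           1.        ]] [-0.02686252  0.          0.          0.          0.        ]
{'time_s': 0.1, 'joint_pos': array([ 1.18429296e+00,  9.18021256e-02,  1.23180443e+00, -5.60090309e-06,
        1.81979984e+00, -5.67024329e-02]), 'qd': array([ 0.0010778 , -0.0016255 , -0.00115744,  0.00066034,  0.00067207,
        0.0006529 ]), 'effort': array([ 1.86026082e-03, -4.60213530e+01, -4.19220185e+01, -1.15500593e-04,
        1.04203995e-02, -3.99613185e-06]), 'position': array([194.21840648, 567.41863449, 230.23083019]), 'tcp_rot': array([-5.15642826e-01, -3.09858642e+00,  2.78087538e-03]), 'wrist_force': array([ 0.30800974, -0.13689127, -0.08643252]), 'ft_torque': array([-0.02850321,  0.06972429, -0.01410605]), 'grasp_force': 0.0, 'width': 0.9950447114053438}
```

View pics/big_t0.png

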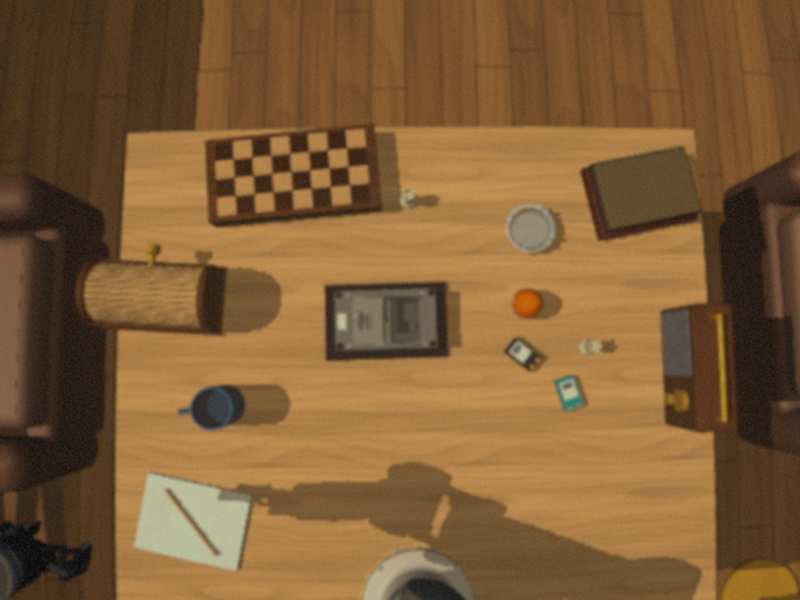

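View pics/big_s0.png

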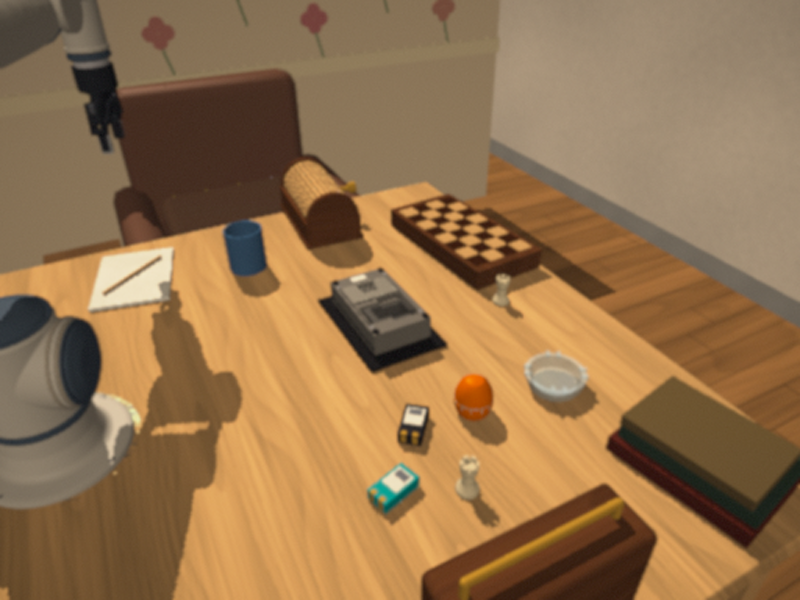

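The top view shows the clock near (387,320), the dark battery near (525,353) with its brass contacts at lower right, the turquoise decoy at (570,393), and the egg timer (orange) at (528,303). I'll enlarge crops of the clock and battery.

```bash
python3 - <<'E'
from h import *
a=load('t0')
c=a['color'][172:242,200:360]
c=cv2.resize(c,(800,350),interpolation=cv2.INTER_CUBIC)[:,:,::-1]
b=load('s0')['color'][165:325,200:360]
cv2.imwrite('pics/crop0.png',np.vstack([c]))
f=.64
for n,uv,z in [('clock',(387,320),54),('batt',(524,352),20),('battn',(538,362),20),('rookb',(590,346),40),('timer',(528,303),60),('mug',(217,407),92),('tray',(531,229),20)]:
    print(n,at(a,(uv[0]*f,uv[1]*f),z).round())
E
```

```text
clock [545.  54.  54.]
batt [ 482. -210.   20.]
battn [ 462. -237.   20.]
rookb [ 492. -334.   40.]
timer [ 574. -212.   60.]
mug [387. 363.  92.]
tray [ 725. -231.   20.]
```

View pics/crop0.png

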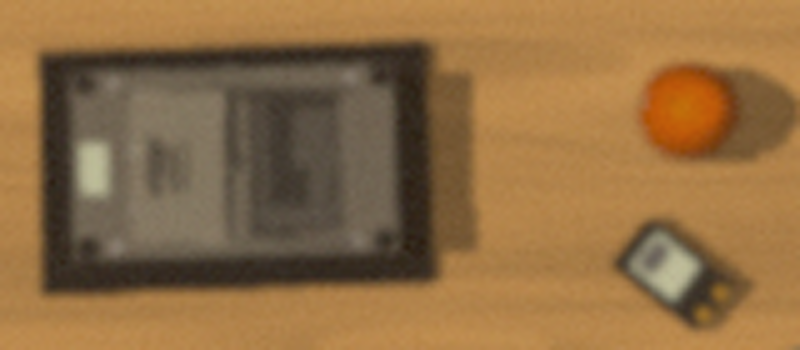

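The crop shows the bay at about crop (295,165), with the cover left of it toward world +y. The battery lies diagonally, nose to the lower right, around crop (677,275). Its +x yaw is about 51°.

```bash
cat >> h.py <<'E'
def go(P,yaw,tilt=0,s=None):
    """units to go from current pose to TCP P, tool x at yaw (deg), nose-down tilt about tool y"""
    s=s or r.state(); A=R.from_rotvec(s['tcp_rot'])
    c,q=np.cos(np.radians(yaw)),np.sin(np.radians(yaw))
    T=R.from_matrix(np.array([[c,q,0],[q,-c,0],[0,0,-1]]))*R.from_rotvec([0,np.radians(tilt),0])
    print('slide(first)',(A.inv().apply(np.array(P)-s['position'])/40).round(3),'twist',(np.degrees((A.inv()*T).as_rotvec())/60).round(3),'slide(after twist)',(T.inv().apply(np.array(P)-s['position'])/40).round(3))
E
python3 - <<'E'
from h import *
d=cams.read_camera('wrist'); s=r.state(); A=rot(s['tcp_rot'])
print('cam in tool',A.T@(d['position']-s['position']),(A.T@rot(d['attitude'])).round(3),d['camera_matrix'][0],d['D'])
a=load('t0')
q=lambda u,v,z: at(a,(200+u/5-.4,172+v/5-.4),z).round(1)
for n,u,v,z in [('tailL',655,220,20),('tailR',616,262,20),('noseR',700,325,20),('bay',295,165,52),('clkTL',68,70,54),('clkTR',392,66,54),('clkBR',402,252,54),('clkBL',72,258,54)]: print(n,q(u,v,z))
go([500,54,230],0)
E
```

```text
cam in tool [ 6.86561955e+01  3.83508248e-02 -1.41623367e+02] [[-0.001  0.961  0.276]
 [ 1.     0.001  0.   ]
 [-0.     0.276 -0.961]] [325.25606282   0.         251.54868645] [-0.0719814  0.         0.         0.         0.       ]
tailL [ 511.6 -196.    20. ]
tailR [ 486.5 -171.6   20. ]
noseR [ 447.8 -221.9   20. ]
bay [545.3  22.3  52. ]
clkTL [602.7 155.7  54. ]
clkTR [603.2 -35.6  54. ]
clkBR [493.6 -39.8  54. ]
clkBL [492.  153.3  54. ]
slide(first) [-11.39   -9.67    0.023] twist [-0.000e+00  2.000e-03  2.685e+00] slide(after twist) [7.6440e+00 1.2837e+01 1.0000e-02]
```

```bash

python3 -m pendant '[{"slide":[-0.95,-0.83,0],"twist":[0,0,0]},{"slide":[-0.95,-0.83,0],"twist":[0,0,0]},{"slide":[-0.95,-0.83,0],"twist":[0,0,0]},{"slide":[-0.95,-0.83,0],"twist":[0,0,0]},{"slide":[-0.95,-0.83,0],"twist":[0,0,0]}]' 1
python3 -m pendant '[{"slide":[-0.95,-0.83,0],"twist":[0,0,0]},{"slide":[-0.95,-0.83,0],"twist":[0,0,0]},{"slide":[-0.95,-0.83,0],"twist":[0,0,0]},{"slide":[-0.95,-0.83,0],"twist":[0,0,0]},{"slide":[-0.95,-0.83,0],"twist":[0,0,0]}]'
python3 -m pendant '[{"slide":[-0.95,-0.83,0],"twist":[0,0,0.17]},{"slide":[-0.95,-0.83,0],"twist":[0,0,0.17]},{"slide":[0,0,0.4],"twist":[0,0,0.17]},{"slide":[0,0,0.4],"twist":[0,0,0.17]},{"slide":[0,0,0.4],"twist":[0,0,0.17]}]'
python3 -m pendant '[{"slide":[0,0,0.4],"twist":[0,0,0.17]},{"slide":[0,0,0.4],"twist":[0,0,0.17]},{"slide":[0,0,0.4],"twist":[0,0,0.17]},{"slide":[0,0,0.1],"twist":[0,0,0.17]},{"slide":[0,0,0],"twist":[0,0,0.17]}]'
python3 -m pendant '[{"slide":[0,0,0],"twist":[0,0,0.17]},{"slide":[0,0,0],"twist":[0,0,0.17]},{"slide":[0,0,0],"twist":[0,0,0.17]},{"slide":[0,0,0],"twist":[0,0,0.17]},{"slide":[0,0,0],"twist":[0,0,0.17]}]'
python3 -c "
from h import *
go([500,30,130],0)"
```

```text
time_s: 0.78
position: [320.8, 347.6, 231.0]
tcp_rot: [-0.515, -3.099, 0.0]
wrist_force: [-0.2, 0.2, 0.5]
width: 0.997
grasp_force: 0.0
time_s: 1.4
position: [446.8, 129.0, 231.1]
tcp_rot: [0.516, 3.099, 0.0]
wrist_force: [1.0, -0.9, 0.9]
width: 1.002
grasp_force: 0.0
time_s: 2.02
position: [488.5, 39.0, 182.4]
tcp_rot: [-1.808, -2.569, 0.001]
wrist_force: [-0.0, 0.1, -0.9]
width: 1.0
grasp_force: 0.0
time_s: 2.65
position: [488.0, 39.3, 130.2]
tcp_rot: [-2.737, -1.541, 0.003]
wrist_force: [0.6, 0.2, -0.0]
width: 0.997
grasp_force: 0.0
time_s: 3.28
position: [488.4, 39.3, 130.9]
tcp_rot: [-3.134, -0.213, 0.001]
wrist_force: [0.3, 0.2, -0.7]
width: 1.0
grasp_force: 0.0
slide(first) [0.257 0.269 0.023] twist [-0.     0.001  0.129] slide(after twist) [0.291 0.232 0.023]
```

```bash
python3 - <<'E'
from h import *
a=snap('wrist','w1'); cv2.imwrite('pics/w1b.png',cv2.resize(a['color'],(800,600),interpolation=cv2.INTER_CUBIC)[:,:,::-1])
E
```

```text
(no output)
```

View pics/w1b.png

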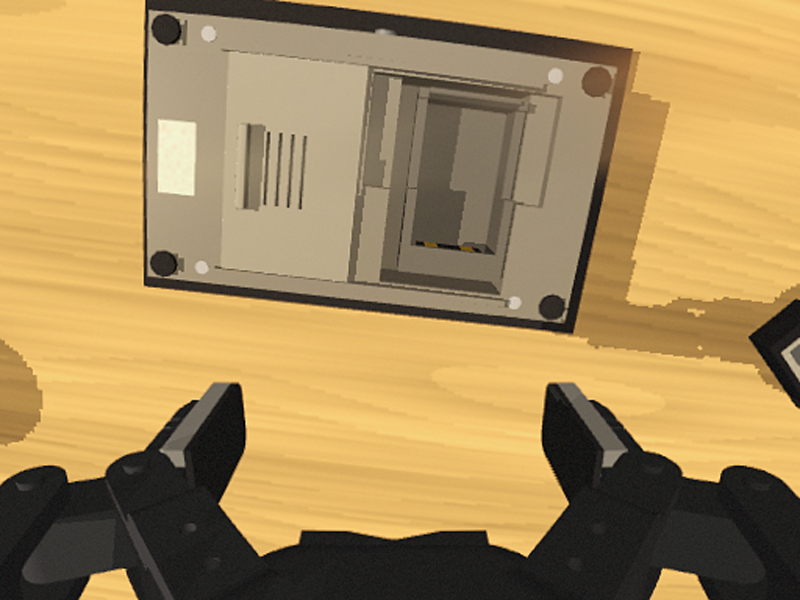

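The wrist view confirms the bay, with brass contacts at the near end (~(450,246)), the far wall at ~(475,95), and the cover rib at ~(250,167). Next, an enlarged crop of the bay.

```bash
python3 - <<'E'
from h import *
a=load('w1'); c=a['color'][35:205,140:365]
cv2.imwrite('pics/w1c.png',cv2.resize(c,None,fx=3.5,fy=3.5,interpolation=cv2.INTER_CUBIC)[:,:,::-1])
E
```

```text
(no output)
```

View pics/w1c.png

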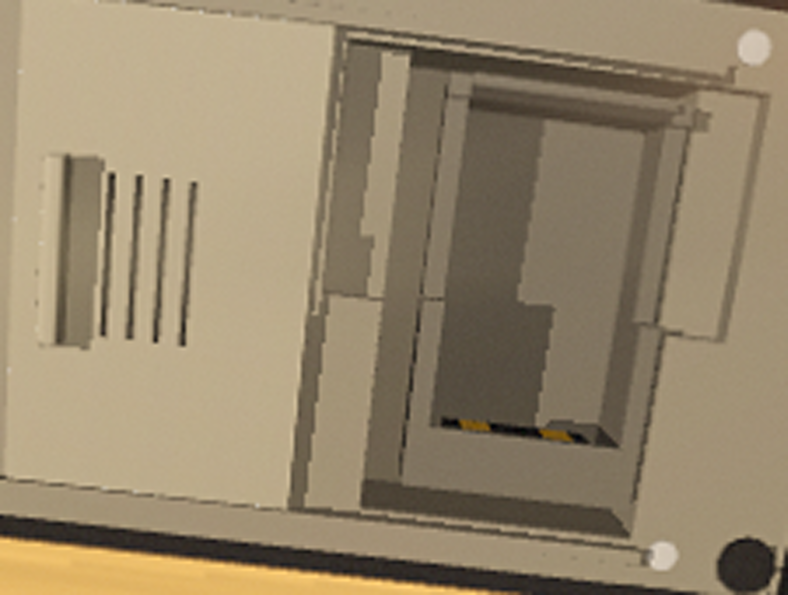

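The crop shows the lip's far edge running (432,425)–(625,447), the far wall at ~(470,105), and the rib's top at (45–62, 155–345). Now computing positions, and the motion to the battery.

```bash
python3 - <<'E'
from h import *
a=load('w1')
q=lambda u,v,z: at(a,(140+u/3.5-.36,35+v/3.5-.36),z)
for n,u,v,z in [('lipL',432,425,54),('lipR',625,447,54),('farL',470,103,50.5),('farR',645,127,50.5),('recL',325,295,54),('recR',722,340,54),('recRtop',769,95,54),('coverBotR',290,507,56.8),('coverTopR',340,27,56.8),('ribTopNear',42,345,63),('ribTopFar',50,155,63)]: print(n,q(u,v,z).round(1))
# feet in full pic big coords
f=.64
for uv in [(166,29),(597,81),(552,307),(163,263)]: print('foot',at(a,(uv[0]*f,uv[1]*f),57).round(1))
go([479.7,-209,130],52.4)
go([479.7-0,-209,130],52.4)
E
```

```text
lipL [523.3  35.7  54. ]
lipR [524.2  -2.3  54. ]
farL [583.2  37.1  50.5]
farR [583.6   4.2  50.5]
recL [545.1  59.2  54. ]
recR [547.2 -17.   54. ]
recRtop [592.2 -16.6  54. ]
coverBotR [504.1  61.   56.8]
coverTopR [592.1  62.1  56.8]
ribTopNear [530.1 109.3  63. ]
ribTopFar [563.7 109.9  63. ]
foot [596.5 144.1  57. ]
foot [599.8 -28.9  57. ]
foot [504.3 -30.6  57. ]
foot [501.2 142.5  57. ]
slide(first) [-1.011  6.128  0.024] twist [-0.     0.001 -0.751] slide(after twist) [-5.051  3.615  0.023]
slide(first) [-1.011  6.128  0.024] twist [-0.     0.001 -0.751] slide(after twist) [-5.051  3.615  0.023]
```

```bash

python3 -m pendant '[{"slide":[0,0,0],"twist":[0,0,-0.15]},{"slide":[0,0,0],"twist":[0,0,-0.15]},{"slide":[0,0,0],"twist":[0,0,-0.15]},{"slide":[0,0,0],"twist":[0,0,-0.15]},{"slide":[0,0,0],"twist":[0,0,-0.15]}]'
python3 -m pendant '[{"slide":[-0.6,0.36,0],"twist":[0,0,0]},{"slide":[-0.6,0.36,0],"twist":[0,0,0]},{"slide":[-0.6,0.36,0],"twist":[0,0,0]},{"slide":[-0.6,0.36,0],"twist":[0,0,0]},{"slide":[-0.6,0.36,0],"twist":[0,0,0]}]'
python3 -m pendant '[{"slide":[-0.6,0.36,0],"twist":[0,0,0]},{"slide":[-0.6,0.36,0],"twist":[0,0,0]},{"slide":[-0.6,0.36,0],"twist":[0,0,0]},{"slide":[-0.6,0.36,0],"twist":[0,0,0]},{"slide":[-0.6,0.36,0],"twist":[0,0,0]}]'
python3 - <<'E'
from h import *
a=snap('wrist','w2'); cv2.imwrite('pics/w2b.png',cv2.resize(a['color'],(800,600),interpolation=cv2.INTER_CUBIC)[:,:,::-1])
E
```

```text
time_s: 3.95
position: [488.4, 39.3, 131.0]
tcp_rot: [-2.804, -1.416, 0.001]
wrist_force: [0.0, -0.1, -0.4]
width: 1.0
grasp_force: 0.0
time_s: 4.58
position: [473.8, -100.7, 131.0]
tcp_rot: [-2.808, -1.408, 0.0]
wrist_force: [-0.1, -0.7, 0.0]
width: 1.003
grasp_force: 0.0
time_s: 5.2
position: [459.3, -239.9, 131.0]
tcp_rot: [-2.808, -1.408, 0.0]
wrist_force: [0.9, -0.3, -0.1]
width: 1.001
grasp_force: 0.0
```

View pics/w2b.png

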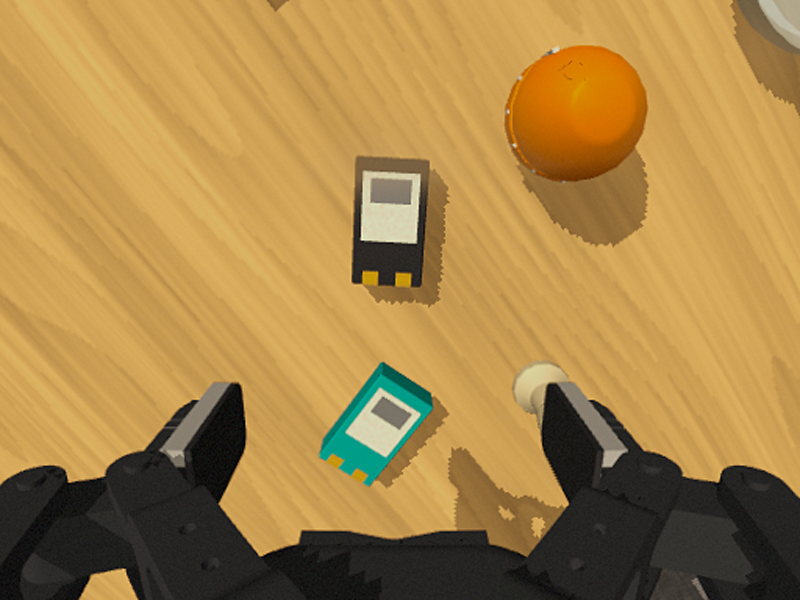

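Battery top corners are (356,157), (429,160), (422,287) and (353,284), with the contacts at the bottom. The turquoise decoy is at (378,425), the rook at (540,385), and the timer at (578,110).

```bash
python3 - <<'E'
from h import *
a=load('w2'); f=.64
p=[at(a,(u*f,v*f),20)[:2] for u,v in [(356,157),(429,160),(422,287),(353,284)]]
TL,TR,BR,BL=p; ax=(TL+TR-BL-BR)/2; ay=(TL+BL-TR-BR)/2
c=sum(p)/4; yaw=np.degrees(np.arctan2(ax[1],ax[0])); yy=np.degrees(np.arctan2(ay[1],ay[0]))-90
print(c.round(1),np.linalg.norm(ax),np.linalg.norm(ay),yaw,yy)
for n,uv,z in [('rook',(540,385),50),('decoy',(400,370),20),('timer',(578,110),60)]:
    w=at(a,(uv[0]*f,uv[1]*f),z); d=w[:2]-c; t=np.radians((yaw+yy)/2); print(n,w.round(),'in batt axes',np.cos(t)*d[0]+np.sin(t)*d[1],-np.sin(t)*d[0]+np.cos(t)*d[1])
y=(yaw+yy)/2; t=np.radians(y)
go([c[0]+12*np.cos(t),c[1]+12*np.sin(t),60],y)
E
```

```text
[ 481.7 -209.6] 63.21314764808889 35.32461674311669 50.87787385320062 50.7873243848864
rook [ 496. -312.   50.] in batt axes -70.357764642043 -75.52132029906713
decoy [ 439. -276.   20.] in batt axes -78.29636525512485 -8.5619005549352
timer [ 573. -214.   60.] in batt axes 54.39865579388018 -73.4576459296667
slide(first) [ 1.312 -0.027  1.768] twist [0.    0.002 0.039] slide(after twist) [ 1.306 -0.079  1.771]
```

```bash

python3 -m pendant '[{"slide":[0.26,0,0.35],"twist":[0,0,0.039]},{"slide":[0.26,-0.02,0.35],"twist":[0,0,0]},{"slide":[0.26,-0.02,0.35],"twist":[0,0,0]},{"slide":[0.26,-0.02,0.35],"twist":[0,0,0]},{"slide":[0.27,-0.02,0.35],"twist":[0,0,0]}]' 0.65
python3 -m pendant '[{"slide":[0,0,0.3],"twist":[0,0,0]},{"slide":[0,0,0.3],"twist":[0,0,0]},{"slide":[0,0,0.3],"twist":[0,0,0]},{"slide":[0,0,0.2],"twist":[0,0,0]},{"slide":[0,0,0.18],"twist":[0,0,0]}]'
python3 - <<'E'
from h import *
t=np.radians(50.85); go([481.7+12*np.cos(t),-209.6+12*np.sin(t),8],50.85)
E
```

```text
time_s: 5.88
position: [490.4, -195.3, 60.2]
tcp_rot: [-2.837, -1.348, 0.0]
wrist_force: [-0.2, -0.2, 0.2]
width: 0.646
grasp_force: 0.0
time_s: 6.5
position: [489.9, -196.4, 9.7]
tcp_rot: [2.839, 1.346, 0.0]
wrist_force: [0.7, -0.5, -0.4]
width: 0.653
grasp_force: 0.0
slide(first) [-0.085  0.049  0.042] twist [ 0.     0.    -0.002] slide(after twist) [-0.085  0.049  0.042]
```

```bash

python3 -m pendant '[{"slide":[-0.05,0.05,0.04],"twist":[0,0,0]},{"slide":[0,0,0],"twist":[0,0,0]},{"slide":[0,0,0],"twist":[0,0,0]},{"slide":[0,0,0],"twist":[0,0,0]},{"slide":[0,0,0],"twist":[0,0,0]}]' 0.3
python3 -m pendant '[{"slide":[0,0,0],"twist":[0,0,0]},{"slide":[0,0,0],"twist":[0,0,0]},{"slide":[0,0,-0.3],"twist":[0,0,0]},{"slide":[0,0,-0.6],"twist":[0,0,0]},{"slide":[0,0,-0.8],"twist":[0,0,0]}]' 0.3
python3 -m pendant '[{"slide":[0,0,-0.8],"twist":[0,0,0]},{"slide":[0,0,-0.5],"twist":[0,0,0]},{"slide":[0,0,0],"twist":[0,0,0]},{"slide":[0,0,0],"twist":[0,0,0]},{"slide":[0,0,0],"twist":[0,0,0]}]'
python3 - <<'E'
from h import *
print(r.state()['joint_pos'].round(2))
a=snap('wrist','w3'); cv2.imwrite('pics/w3b.png',cv2.resize(a['color'],(800,600),interpolation=cv2.INTER_CUBIC)[:,:,::-1])
E
```

```text
time_s: 7.12
position: [490.2, -199.0, 8.5]
tcp_rot: [-2.838, -1.347, 0.0]
wrist_force: [0.5, -0.2, -0.4]
width: 0.397
grasp_force: 61.3
time_s: 7.75
position: [489.9, -198.8, 77.3]
tcp_rot: [-2.838, -1.346, 0.001]
wrist_force: [0.5, -0.2, -1.9]
width: 0.406
grasp_force: 61.3
time_s: 8.38
position: [489.6, -198.7, 126.6]
tcp_rot: [-2.836, -1.346, 0.003]
wrist_force: [-0.2, -0.9, -0.5]
width: 0.401
grasp_force: 61.3
[-0.45 -0.09  1.6   0.    1.64  0.23]
```

View pics/w3b.png

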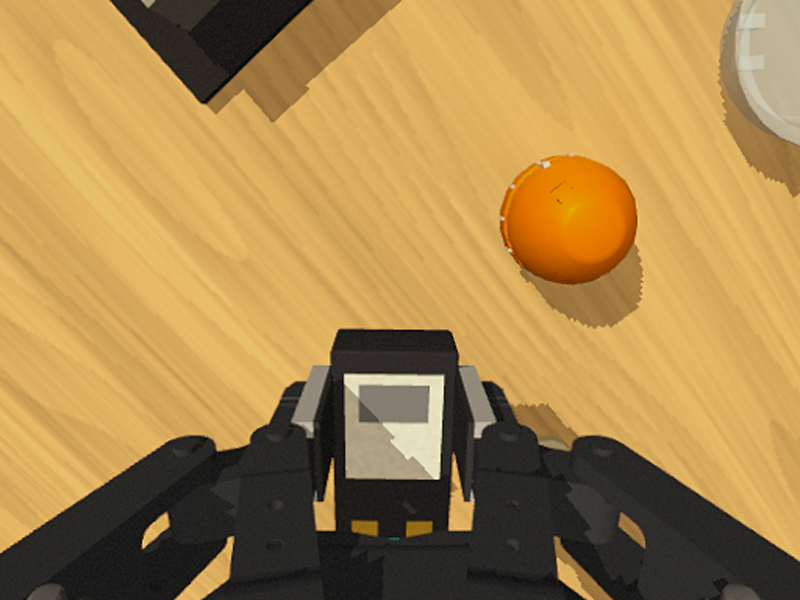

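The block is held square between the pads, with its tail top edge at about y=350, tail bottom edge at y=330, and contacts at (365,527) and (419,527). I'll check that against the expected grip and plan the move to the clock.

```bash
python3 - <<'E'
from h import *
a=load('w3'); s=r.state(); A=rot(s['tcp_rot'])
for n,p in [('tailtopL',(18.4,-18,-11.5)),('tailtopR',(18.4,18,-11.5)),('tailbotL',(18.4,-18,8.5)),('tailbotR',(18.4,18,8.5)),('noseL',(-45.6,-18,-11.5)),('noseR',(-45.6,18,-11.5))]:
    print(n,(proj(a,s['position']+A@np.array(p))/.64).round(1))
go([550,17,150],1.0)
go([550,17,150],1.0,30)
E
```

```text
tailtopL [323.2 352.5]
tailtopR [454.2 352.4]
tailbotL [331.6 328.6]
tailbotR [446.8 328.5]
noseL [332.2 541.4]
noseR [446.6 541.4]
slide(first) [ 5.131 -2.244 -0.576] twist [-0.002  0.002  0.829] slide(after twist) [ 1.603 -5.366 -0.579]
slide(first) [ 5.131 -2.244 -0.576] twist [-0.219  0.47   0.809] slide(after twist) [ 1.678 -5.366  0.3  ]
```

```bash

cat >> h.py <<'E'
B0=[515.8,18.5,54.0,1.0] # near wall mid, x,y, face z, yaw deg
NT=np.array([-45.6,0,-11.5])
def ins(bx,bz,tilt,by=0.,B=None):
    """go with nose top edge at bay (bx,by), bz above the face"""
    B=B or B0
    y=B[3]; Rz=R.from_euler('z',y,degrees=True)
    N=np.array(B[:3])+Rz.apply([bx,by,bz])
    c,q=np.cos(np.radians(y)),np.sin(np.radians(y))
    T=R.from_matrix(np.array([[c,q,0],[q,-c,0],[0,0,-1]]))*R.from_rotvec([0,np.radians(tilt),0])
    P=N-T.apply(NT); print('TCP',P.round(1)); go(P,y,tilt)
def nose():
    s=r.state(); T=R.from_rotvec(s['tcp_rot']); N=s['position']+T.apply(NT)
    b=R.from_euler('z',B0[3],degrees=True).inv().apply(N-B0[:3]); x=T.apply([1,0,0])
    print('nose bay',b.round(2),'tilt',np.degrees(np.arcsin(x[2])).round(2),'yaw',np.degrees(np.arctan2(x[1],x[0])).round(2),'F',s['wrist_force'].round(1),'t',s['time_s'])
E
python3 -m pendant '[{"slide":[0,0,-0.12],"twist":[0,0,0.166]},{"slide":[0,0,-0.12],"twist":[0,0,0.166]},{"slide":[0,0,-0.12],"twist":[0,0,0.166]},{"slide":[0,0,-0.12],"twist":[0,0,0.166]},{"slide":[0,0,-0.12],"twist":[0,0,0.166]}]'
python3 -m pendant '[{"slide":[0.25,-0.8,0],"twist":[0,0,0]},{"slide":[0.25,-0.8,0],"twist":[0,0,0]},{"slide":[0.25,-0.8,0],"twist":[0,0,0]},{"slide":[0.25,-0.8,0],"twist":[0,0,0]},{"slide":[0.25,-0.8,0],"twist":[0,0,0]}]'
python3 -m pendant '[{"slide":[0.2,-0.68,0],"twist":[0,0,0]},{"slide":[0.1,-0.68,0],"twist":[0,0.16,0]},{"slide":[0,0,0],"twist":[0,0.16,0]},{"slide":[0,0,0],"twist":[0,0.16,0]},{"slide":[0,0,0],"twist":[0,0,0]}]'
python3 -c "
from h import *
nose(); ins(11,40,30)"
```

```text
time_s: 9.05
position: [490.0, -198.9, 151.7]
tcp_rot: [-3.141, -0.017, 0.002]
wrist_force: [0.3, 0.2, -1.4]
width: 0.396
grasp_force: 61.2
time_s: 9.68
position: [537.5, -37.1, 151.5]
tcp_rot: [-3.141, -0.026, 0.002]
wrist_force: [0.6, -0.4, -1.0]
width: 0.401
grasp_force: 61.3
time_s: 10.3
position: [544.9, 16.6, 147.7]
tcp_rot: [-3.041, -0.026, -0.77]
wrist_force: [-0.7, 0.4, -1.9]
width: 0.399
grasp_force: 61.3
nose bay [-16.47  -2.34  82.11] tilt 28.43 yaw 0.96 F [-0.7  0.4 -1.9] t 10.3
TCP [572.   19.5 106.8]
slide(first) [ 0.11  -0.059  1.221] twist [-0.     0.026 -0.001] slide(after twist) [ 0.077 -0.059  1.224]
```

```bash

python3 -m pendant '[{"slide":[0,-0.02,0.3],"twist":[0,0.026,0]},{"slide":[0.04,-0.02,0.3],"twist":[0,0,0]},{"slide":[0.04,-0.02,0.3],"twist":[0,0,0]},{"slide":[0,0,0.32],"twist":[0,0,0]},{"slide":[0,0,0],"twist":[0,0,0]}]'
python3 - <<'E'
from h import *
nose()
a=snap('wrist','w4'); cv2.imwrite('pics/w4b.png',cv2.resize(a['color'],(800,600),interpolation=cv2.INTER_CUBIC)[:,:,::-1])
E
```

```text
time_s: 10.92
position: [575.5, 19.3, 109.6]
tcp_rot: [-3.029, -0.026, -0.815]
wrist_force: [-0.1, 0.3, -1.7]
width: 0.404
grasp_force: 61.3
nose bay [14.5  -0.26 42.7 ] tilt 30.13 yaw 0.96 F [-0.1  0.3 -1.7] t 10.925
```

View pics/w4b.png

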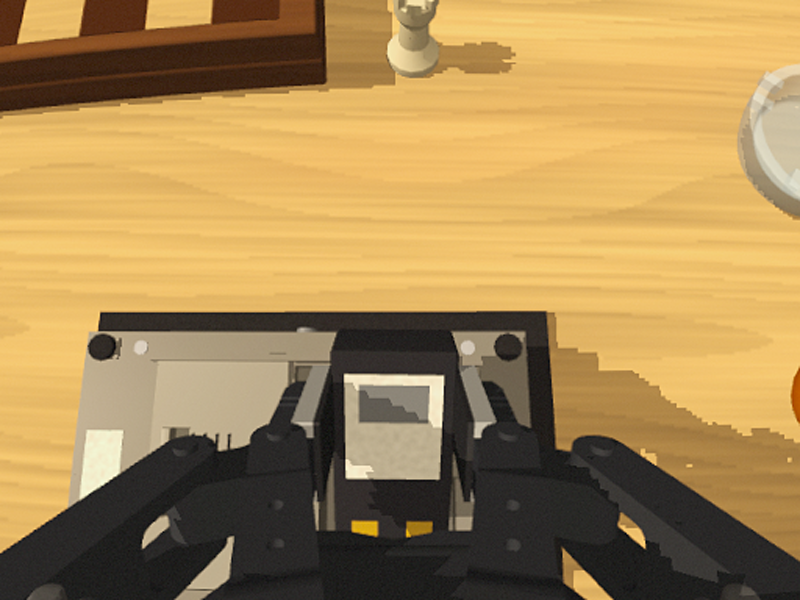

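The view shows the block in place, with the bay hidden under it. The clock's far feet are visible at (102,346) and (508,347), so I can find the bay's centreline relative to them and to the block.

```bash
python3 - <<'E'
from h import *
a=load('w4'); s=r.state(); T=R.from_rotvec(s['tcp_rot'])
for p in [(18.4,-18,-11.5),(18.4,18,-11.5),(18.4,-18,8.5),(18.4,18,8.5)]: print((proj(a,s['position']+T.apply(p))/.64).round(1))
f=.64
L=at(a,(102*f,346*f),57);Q=at(a,(508*f,347*f),57); print(L,Q)
yaw=np.degrees(np.arctan2(-(L-Q)[0],(L-Q)[1])); print('yaw',yaw, np.linalg.norm(L-Q))
Rz=R.from_euler('z',1,degrees=True).inv()
for F,o in ((Q,46.9),(L,-126.1)):
    c=Rz.apply(F-np.array(B0[:3])); print('bay line y in B0 frame',c[1]+o, 'foot x',c[0])
E
```

```text
[325.5 353.1]
[457.6 352.9]
[333.7 328.8]
[449.8 328.7]
[596.75775876 143.82481934  57.        ] [599.49750368 -28.90859054  57.        ]
yaw 0.9086988983714912 172.75513622762077
bay line y in B0 frame -1.9620928382578455 foot x 82.85736215199732
bay line y in B0 frame -2.2071759454918265 foot x 83.13264818019057
```

```bash
python3 - <<'E'
from h import *
for n in ('w3','w4'):
    a=load(n); g=a['color'].astype(int).sum(2)//3
    for row in (212,214,217,220,223): print(n,row,'L',g[row,203:222],'R',g[row,283:300])
a=load('w1');g=a['color'].astype(int).sum(2)//3
print(g[150:158:3].shape)
# pads open symmetric? tips in w1: row 250
for row in (248,255): print(row,g[row,130:160],g[row,340:372])
E
```

```text
w3 212 L [166 168 168 168 167 167 166 168 167 169 172 174 141  49  19  30  29  28
  25] R [ 25  23  24  25  21  85 152 157 153 154 159 161 162 164 162 158 157]
w3 214 L [165 168 168 169 170 168 164 165 167 168 172 176  68  26  29  27  31  31
  33] R [ 29  31  29  28  26  18  88 163 154 153 155 157 160 161 162 156 154]
w3 217 L [165 165 167 168 166 168 168 168 166 168 171  67  24  28  32  29  27  32
  31] R [ 33  28  27  33  31  29  21  89 163 156 155 153 155 156 159 158 156]
w3 220 L [166 167 166 165 167 167 165 167 170 175  71  25  27  32  31  29  32  32
  29] R [ 26  28  30  35  30  32  31  21  94 166 158 155 154 154 154 156 158]
w3 223 L [170 171 169 168 165 165 167 170 171  92  37  33  30  31  30  33  32  31
  30] R [ 34  27  25  33  28  28  28  25  21  89 165 160 157 157 155 155 155]
w4 212 L [98 94 93 94 94 91 91 93 93 92 93 93 75 41 28 25 28 26 28] R [ 31  28  33  28  24  58  98 112 111 109 112 108 109 110 110 109 110]
w4 214 L [144 144 144 143 142 145 143 144 143 144 147 148  55  29  33  22  36  28
  34] R [ 29  33  34  33  35  23  80 151 143 142 143 142 142 144 142 143 142]

[... 304 characters left out ...]
96 197 197 196]
w4 223 L [145 145 142 143 145 145 144 144 145  78  36  32  29  32  32  32  32  31
  34] R [ 29  33  32  30  34  32  34  32  24  79 149 143 197 197 197 197 196]
(3, 512)
248 [184 188 183 151 105 101 106 104 105 103 103 108 107 106  98  52  28  28
  28  24  23  22  21  22  95 190 183 182 182 182] [180 179 181 181 181 182 182 183 189 115  28  34  37  40  37  29  22  22
  43 111 106 106 103 105 105 106 105 102 102 106 138 176]
255 [105 106 105 104 105 104 105 105 106  97  58  25  23  24  23  17  20  22
  21  19  22  21  19  20  28 126 191 186 184 184] [178 179 178 179 178 179 180 186 115  33  21  21  19  21  23  22  43  37
  28  40  24  27  23  49  95 108 106 100  97  95  95  95]
```

```bash
sed -i 's/^B0=.*/B0=[515.8,17.5,54.0,1.0]/' h.py
python3 -c "
from h import *
nose(); ins(10.5,3,30)"
```

```text
nose bay [14.64  0.72 43.63] tilt 30.22 yaw 0.96 F [-0.1  0.5 -0.1] t 10.975
TCP [571.5  18.5  69.8]
slide(first) [-0.602  0.018  0.83 ] twist [ 0.    -0.004 -0.001] slide(after twist) [-0.599  0.017  0.832]
```

```bash

python3 -m pendant '[{"slide":[-0.15,0.02,0.2],"twist":[0,0,0]},{"slide":[-0.15,0,0.2],"twist":[0,0,0]},{"slide":[-0.15,0,0.2],"twist":[0,0,0]},{"slide":[-0.15,0,0.2],"twist":[0,0,0]},{"slide":[0,0,0.03],"twist":[0,0,0]}]'
python3 -c "
from h import *
nose(); ins(10.5,-3,30)"
```

```text
time_s: 11.6
position: [571.1, 18.4, 69.5]
tcp_rot: [-3.028, -0.025, -0.818]
wrist_force: [0.9, -0.2, -0.4]
width: 0.4
grasp_force: 61.3
nose bay [10.11 -0.02  2.47] tilt 30.25 yaw 0.96 F [ 0.9 -0.2 -0.4] t 11.6
TCP [571.5  18.5  63.8]
slide(first) [-0.062 -0.001  0.128] twist [ 0.    -0.004 -0.001] slide(after twist) [-0.061 -0.001  0.128]
```

```bash

python3 -m pendant '[{"slide":[-0.02,0,0.03],"twist":[0,0,0]},{"slide":[-0.02,0,0.03],"twist":[0,0,0]},{"slide":[-0.02,0,0.03],"twist":[0,0,0]},{"slide":[-0.015,0,0.03],"twist":[0,0,0]},{"slide":[0,0,0],"twist":[0,0,0]}]'
python3 -c "
from h import *
nose(); print(r.state()['ft_torque'])"
python3 -m pendant '[{"slide":[-0.015,0,0.025],"twist":[0,0,0]},{"slide":[-0.015,0,0.025],"twist":[0,0,0]},{"slide":[-0.015,0,0.025],"twist":[0,0,0]},{"slide":[0,0,0],"twist":[0,0,0]},{"slide":[0,0,0],"twist":[0,0,0]}]'
python3 -c "
from h import *
nose(); print(r.state()['ft_torque']); ins(10.5,-6.5,30)"
```

```text
time_s: 12.22
position: [571.6, 18.4, 65.2]
tcp_rot: [-3.028, -0.026, -0.821]
wrist_force: [-0.5, 0.0, -0.4]
width: 0.402
grasp_force: 61.3
nose bay [10.66 -0.05 -1.87] tilt 30.35 yaw 0.97 F [-0.5  0.  -0.4] t 12.225
[ 0.00128299  0.30300506 -0.00387768]
time_s: 12.85
position: [571.6, 18.4, 61.9]
tcp_rot: [-3.028, -0.025, -0.821]
wrist_force: [0.1, -0.5, -2.3]
width: 0.402
grasp_force: 61.3
nose bay [10.7  -0.09 -5.21] tilt 30.36 yaw 0.96 F [ 0.1 -0.5 -2.3] t 12.85
[ 0.01193698  0.31780341 -0.02217568]
TCP [571.5  18.5  60.3]
slide(first) [-0.022 -0.003  0.032] twist [ 0.    -0.006 -0.001] slide(after twist) [-0.022 -0.003  0.033]
```

```bash

python3 -m pendant '[{"slide":[-0.01,0,0.015],"twist":[0,0,0]},{"slide":[-0.01,0,0.015],"twist":[0,0,0]},{"slide":[-0.01,0,0.015],"twist":[0,0,0]},{"slide":[0,0,0],"twist":[0,0,0]},{"slide":[0,0,0],"twist":[0,0,0]}]'
python3 -c "
from h import *
nose(); print(r.state()['ft_torque'])"

```

```text
time_s: 13.48
position: [571.7, 18.4, 60.0]
tcp_rot: [-3.027, -0.025, -0.822]
wrist_force: [0.9, 1.1, 0.9]
width: 0.403
grasp_force: 61.5
nose bay [10.71 -0.07 -7.14] tilt 30.39 yaw 0.96 F [0.9 1.1 0.9] t 13.475
[-0.01933577  0.21457904  0.01197466]
```

```bash

python3 -m pendant '[{"slide":[-0.01,0,0.015],"twist":[0,0,0]},{"slide":[0,0,0],"twist":[0,0,0]},{"slide":[0,0,0],"twist":[0,0,0]},{"slide":[0,0,0],"twist":[0,0,0]},{"slide":[0,0,0],"twist":[0,0,0]}]'
python3 -c "
from h import *
nose(); print(r.state()['ft_torque'])"

```

```text
time_s: 14.1
position: [571.9, 18.4, 59.6]
tcp_rot: [-3.027, -0.025, -0.823]
wrist_force: [0.5, 1.0, 4.5]
width: 0.399
grasp_force: 61.8
nose bay [10.93 -0.08 -7.54] tilt 30.43 yaw 0.96 F [0.5 1.  4.5] t 14.1
[-0.02599561  0.03238971  0.04105671]
```

```bash

python3 -m pendant '[{"slide":[0.006,0,-0.012],"twist":[0,0,0]},{"slide":[-0.05,0,-0.029],"twist":[0,0,0]},{"slide":[-0.05,0,-0.029],"twist":[0,0,0]},{"slide":[-0.05,0,-0.029],"twist":[0,0,0]},{"slide":[0,0,0],"twist":[0,0,0]}]'
python3 -c "
from h import *
nose(); print(r.state()['ft_torque'])"

```

```text
time_s: 14.72
position: [564.6, 18.2, 59.8]
tcp_rot: [-3.027, -0.025, -0.823]
wrist_force: [3.3, 0.1, 3.9]
width: 0.4
grasp_force: 61.5
nose bay [ 3.67 -0.1  -7.34] tilt 30.41 yaw 0.96 F [3.3 0.1 3.9] t 14.725
[ 0.00098402 -0.52297588 -0.02014118]
```

```bash

python3 -m pendant '[{"slide":[0.0,0,-0.006],"twist":[0,0,0]},{"slide":[-0.02,0,-0.015],"twist":[0,0,0]},{"slide":[-0.02,0,-0.013],"twist":[0,0,0]},{"slide":[0,0,0],"twist":[0,0,0]},{"slide":[0,0,0],"twist":[0,0,0]}]'
python3 -c "
from h import *
nose(); print(r.state()['ft_torque']); ins(1.6,-6.4,24)"

```

```text
time_s: 15.35
position: [562.6, 18.2, 60.0]
tcp_rot: [-3.027, -0.025, -0.822]
wrist_force: [4.8, -0.1, 2.1]
width: 0.402
grasp_force: 61.3
nose bay [ 1.64 -0.1  -7.2 ] tilt 30.39 yaw 0.96 F [ 4.8 -0.1  2.1] t 15.35
[-0.03010437 -0.72944306  0.04140509]
TCP [563.7  18.3  55.6]
slide(first) [-0.03  -0.003  0.107] twist [ 0.    -0.106 -0.001] slide(after twist) [-0.018 -0.003  0.11 ]
```

```bash

python3 -m pendant '[{"slide":[-0.012,0,0.033],"twist":[0,-0.035,0]},{"slide":[-0.013,0,0.033],"twist":[0,-0.035,0]},{"slide":[-0.015,0,0.033],"twist":[0,-0.035,0]},{"slide":[0,0,0],"twist":[0,0,0]},{"slide":[0,0,0],"twist":[0,0,0]}]'
python3 -c "
from h import *
nose(); print(r.state()['ft_torque']); ins(0.6,-5.8,18)"

```

```text
time_s: 15.98
position: [563.4, 18.2, 55.8]
tcp_rot: [-3.069, -0.026, -0.655]
wrist_force: [6.3, 0.5, 1.9]
width: 0.4
grasp_force: 61.3
nose bay [ 1.29 -0.08 -6.29] tilt 24.11 yaw 0.96 F [6.3 0.5 1.9] t 15.975
[-0.01549068 -0.99689876  0.05093815]
TCP [563.3  18.3  51.4]
slide(first) [-0.048 -0.003  0.101] twist [ 0.    -0.102 -0.001] slide(after twist) [-0.037 -0.003  0.106]
```

```bash

python3 -m pendant '[{"slide":[-0.006,0,0.033],"twist":[0,-0.035,0]},{"slide":[-0.007,0,0.034],"twist":[0,-0.035,0]},{"slide":[-0.009,0,0.034],"twist":[0,-0.032,0]},{"slide":[0,0,0],"twist":[0,0,0]},{"slide":[0,0,0],"twist":[0,0,0]}]'
python3 -c "
from h import *
nose(); print(r.state()['ft_torque']); ins(1.5,-5.5,14)"

```

```text
time_s: 16.6
position: [564.1, 18.2, 52.8]
tcp_rot: [-3.1, -0.026, -0.491]
wrist_force: [0.6, -0.1, 7.5]
width: 0.402
grasp_force: 62.2
nose bay [ 1.36 -0.08 -4.38] tilt 17.99 yaw 0.97 F [ 0.6 -0.1  7.5] t 16.6
[ 0.07011247 -0.58725706  0.0392692 ]
TCP [564.3  18.3  48.4]
slide(first) [-0.028 -0.003  0.106] twist [ 0.    -0.067 -0.   ] slide(after twist) [-0.021 -0.003  0.108]
```

```bash

python3 -m pendant '[{"slide":[0.009,0,-0.038],"twist":[0,0.038,0]},{"slide":[-0.015,0,-0.006],"twist":[0,0,0]},{"slide":[-0.015,0,-0.006],"twist":[0,0,0]},{"slide":[0,0,0],"twist":[0,0,0]},{"slide":[0,0,0],"twist":[0,0,0]}]'
python3 -c "
from h import *
nose(); print(r.state()['ft_torque']); ins(0.2,-5.6,17)"

```

```text
time_s: 17.23
position: [562.4, 18.2, 53.2]
tcp_rot: [-3.09, -0.026, -0.551]
wrist_force: [5.5, -0.1, 2.2]
width: 0.402
grasp_force: 61.3
nose bay [-0.14 -0.08 -5.78] tilt 20.21 yaw 0.96 F [ 5.5 -0.1  2.2] t 17.225
[-0.02817259 -0.89133239  0.02533706]
TCP [563.   18.3  50.7]
slide(first) [-0.008 -0.003  0.062] twist [ 0.    -0.054 -0.001] slide(after twist) [-0.005 -0.003  0.063]
```

```bash

python3 -m pendant '[{"slide":[-0.018,0,-0.006],"twist":[0,0,0]},{"slide":[-0.005,0,0.03],"twist":[0,-0.025,0]},{"slide":[-0.005,0,0.03],"twist":[0,-0.025,0]},{"slide":[0,0,0],"twist":[0,0,0]},{"slide":[0,0,0],"twist":[0,0,0]}]'
python3 -c "
from h import *
nose(); print(r.state()['ft_torque']); ins(0,-5.6,15)"

```

```text
time_s: 17.85
position: [562.5, 18.2, 51.0]
tcp_rot: [-3.103, -0.026, -0.471]
wrist_force: [6.4, -0.4, 2.0]
width: 0.403
grasp_force: 61.3
nose bay [-0.22 -0.09 -5.53] tilt 17.26 yaw 0.96 F [ 6.4 -0.4  2. ] t 17.85
[-0.00294986 -1.03835614 -0.00516282]
TCP [562.8  18.3  49.1]
slide(first) [-0.008 -0.003  0.048] twist [ 0.    -0.038 -0.001] slide(after twist) [-0.006 -0.003  0.048]
```

```bash

python3 -m pendant '[{"slide":[-0.003,0,0.024],"twist":[0,-0.019,0]},{"slide":[-0.003,0,0.024],"twist":[0,-0.019,0]},{"slide":[0,0,0],"twist":[0,0,0]},{"slide":[0,0,0],"twist":[0,0,0]},{"slide":[0,0,0],"twist":[0,0,0]}]'
python3 -c "
from h import *
nose(); print(r.state()['ft_torque']); ins(0,-5.4,12)"

```

```text
time_s: 18.48
position: [563.1, 18.2, 49.4]
tcp_rot: [-3.112, -0.026, -0.41]
wrist_force: [7.0, 0.9, 1.7]
width: 0.398
grasp_force: 61.4
nose bay [ 0.24 -0.08 -5.35] tilt 15.02 yaw 0.96 F [7.  0.9 1.7] t 18.475
[-0.00450514 -1.16330532  0.01774617]
TCP [562.8  18.3  46.8]
slide(first) [-0.023 -0.003  0.059] twist [ 0.    -0.05  -0.001] slide(after twist) [-0.02  -0.003  0.061]
```

```bash

python3 -m pendant '[{"slide":[-0.003,0,0.02],"twist":[0,-0.017,0]},{"slide":[-0.003,0,0.02],"twist":[0,-0.017,0]},{"slide":[-0.003,0,0.02],"twist":[0,-0.017,0]},{"slide":[0,0,0],"twist":[0,0,0]},{"slide":[0,0,0],"twist":[0,0,0]}]'
python3 -c "
from h import *
nose(); print(r.state()['ft_torque']); ins(0.3,-5.2,9)"

```

```text
time_s: 19.1
position: [563.3, 18.3, 48.2]
tcp_rot: [-3.123, -0.026, -0.328]
wrist_force: [3.4, -0.4, 8.8]
width: 0.4
grasp_force: 69.0
nose bay [ 0.56 -0.04 -4.05] tilt 11.98 yaw 0.97 F [ 3.4 -0.4  8.8] t 19.1
[ 0.044748   -0.63522427  0.0519285 ]
TCP [562.9  18.3  44.6]
slide(first) [-0.029 -0.002  0.086] twist [ 0.    -0.05  -0.001] slide(after twist) [-0.024 -0.002  0.087]
```

```bash

python3 -m pendant '[{"slide":[0,0,-0.015],"twist":[0,0,0]},{"slide":[0,0,0],"twist":[0,0,0]},{"slide":[0,0,0],"twist":[0,0,0]},{"slide":[0,0,0],"twist":[0,0,0]},{"slide":[0,0,0],"twist":[0,0,0]}]' 0.5
python3 -m pendant '[{"slide":[0,0,-0.3],"twist":[0,0,0]},{"slide":[0,0,-0.5],"twist":[0,0,0]},{"slide":[0,0,-0.5],"twist":[0,0,0]},{"slide":[0,0,-0.5],"twist":[0,0,0]},{"slide":[-1,0,0],"twist":[0,-0.17,0]}]' 
python3 -m pendant '[{"slide":[-0.7,0,0],"twist":[0,-0.03,0]},{"slide":[0,0,0],"twist":[0,0,0]},{"slide":[0,0,0],"twist":[0,0,0]},{"slide":[0,0,0],"twist":[0,0,0]},{"slide":[0,0,0],"twist":[0,0,0]}]' 0
python3 - <<'E'
from h import *
nose()
a=snap('wrist','w5'); cv2.imwrite('pics/w5b.png',cv2.resize(a['color'],(800,600),interpolation=cv2.INTER_CUBIC)[:,:,::-1])
E
```

```text
time_s: 19.73
position: [562.2, 18.4, 47.3]
tcp_rot: [-3.123, -0.026, -0.324]
wrist_force: [1.5, 1.4, 5.8]
width: 0.5
grasp_force: 3.0
time_s: 20.35
position: [507.1, 17.2, 111.4]
tcp_rot: [3.141, 0.026, 0.043]
wrist_force: [0.2, 0.0, -0.1]
width: 0.5
grasp_force: 0.0
time_s: 20.98
position: [480.5, 16.8, 108.5]
tcp_rot: [3.141, 0.026, -0.003]
wrist_force: [0.5, -0.4, -1.1]
width: -0.002
grasp_force: 0.0
nose bay [-8.090e+01 -4.000e-02  6.608e+01] tilt -0.11 yaw 0.96 F [ 0.5 -0.4 -1.1] t 20.975
```

View pics/w5b.png

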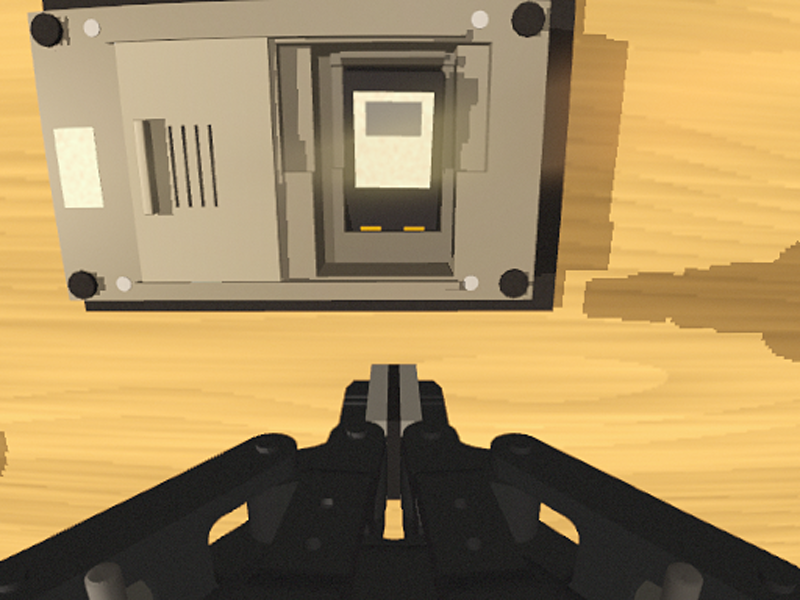

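The block sits nose under the lip, with the contacts peeking out at (370,229) and (413,229) and the tail inside the far wall at y≈70. Next I press its tail with closed fingertips.

```bash

python3 -m pendant '[{"slide":[0.55,-0.02,0],"twist":[0,0,0]},{"slide":[0.55,-0.02,0.2],"twist":[0,0,0]},{"slide":[0.55,0,0.25],"twist":[0,0,0]},{"slide":[0.55,0,0.25],"twist":[0,0,0]},{"slide":[0,0,0.3],"twist":[0,0,0]}]' 0
python3 -m pendant '[{"slide":[0,0,0.06],"twist":[0,0,0]},{"slide":[0,0,0.04],"twist":[0,0,0]},{"slide":[0,0,0],"twist":[0,0,0]},{"slide":[0,0,0],"twist":[0,0,0]},{"slide":[0,0,0],"twist":[0,0,0]}]'
python3 -c "
from h import *
s=r.state(); print(s['position'],s['wrist_force'])"
```

```text
time_s: 21.65
position: [569.0, 19.9, 67.6]
tcp_rot: [3.141, 0.026, -0.003]
wrist_force: [-0.1, -0.2, -0.0]
width: -0.005
grasp_force: 0.0
time_s: 22.28
position: [568.3, 19.9, 64.7]
tcp_rot: [3.141, 0.026, -0.002]
wrist_force: [0.4, 0.6, -0.4]
width: 0.001
grasp_force: 0.0
[568.29068324  19.90859197  64.69753614] [ 0.40555848  0.57684002 -0.44957264]
```

```bash

python3 -m pendant '[{"slide":[0,0,0.035],"twist":[0,0,0]},{"slide":[0,0,0.035],"twist":[0,0,0]},{"slide":[0,0,0.035],"twist":[0,0,0]},{"slide":[0,0,0],"twist":[0,0,0]},{"slide":[0,0,0],"twist":[0,0,0]}]'
python3 -m pendant '[{"slide":[0,0,0.03],"twist":[0,0,0]},{"slide":[0,0,0.03],"twist":[0,0,0]},{"slide":[0,0,0],"twist":[0,0,0]},{"slide":[0,0,0],"twist":[0,0,0]},{"slide":[0,0,0],"twist":[0,0,0]}]'
```

```text
time_s: 22.9
position: [568.1, 19.9, 60.0]
tcp_rot: [3.141, 0.026, -0.004]
wrist_force: [0.1, -0.4, 0.7]
width: -0.001
grasp_force: 0.3
time_s: 23.52
position: [568.0, 19.9, 57.4]
tcp_rot: [3.141, 0.026, -0.004]
wrist_force: [-0.2, -0.5, -0.2]
width: -0.003
grasp_force: 0.1
```

```bash

python3 -m pendant '[{"slide":[0,0,0.025],"twist":[0,0,0]},{"slide":[0,0,0.025],"twist":[0,0,0]},{"slide":[0,0,0],"twist":[0,0,0]},{"slide":[0,0,0],"twist":[0,0,0]},{"slide":[0,0,0],"twist":[0,0,0]}]'
python3 -m pendant '[{"slide":[0,0,0.025],"twist":[0,0,0]},{"slide":[0,0,0.025],"twist":[0,0,0]},{"slide":[0,0,0],"twist":[0,0,0]},{"slide":[0,0,0],"twist":[0,0,0]},{"slide":[0,0,0],"twist":[0,0,0]}]'
```

```text
time_s: 24.15
position: [568.1, 19.9, 55.5]
tcp_rot: [-3.141, -0.026, 0.004]
wrist_force: [0.2, 0.5, 0.7]
width: 0.002
grasp_force: 0.1
time_s: 24.78
position: [568.1, 19.9, 53.5]
tcp_rot: [3.141, 0.026, -0.004]
wrist_force: [0.6, 0.7, -0.6]
width: 0.001
grasp_force: 0.0
```

```bash

python3 -m pendant '[{"slide":[0,0,0.025],"twist":[0,0,0]},{"slide":[0,0,0.02],"twist":[0,0,0]},{"slide":[0,0,0],"twist":[0,0,0]},{"slide":[0,0,0],"twist":[0,0,0]},{"slide":[0,0,0],"twist":[0,0,0]}]'
python3 -m pendant '[{"slide":[0,0,0.02],"twist":[0,0,0]},{"slide":[0,0,0.015],"twist":[0,0,0]},{"slide":[0,0,0],"twist":[0,0,0]},{"slide":[0,0,0],"twist":[0,0,0]},{"slide":[0,0,0],"twist":[0,0,0]}]'
```

```text
time_s: 25.4
position: [568.1, 19.9, 51.8]
tcp_rot: [-3.141, -0.026, 0.004]
wrist_force: [0.2, 0.2, 0.6]
width: 0.0
grasp_force: 0.0
time_s: 26.02
position: [568.1, 19.9, 50.4]
tcp_rot: [3.141, 0.026, -0.003]
wrist_force: [0.8, -0.3, -0.6]
width: 0.002
grasp_force: 0.0
```

```bash

python3 -m pendant '[{"slide":[0,0,0.02],"twist":[0,0,0]},{"slide":[0,0,0.015],"twist":[0,0,0]},{"slide":[0,0,0],"twist":[0,0,0]},{"slide":[0,0,0],"twist":[0,0,0]},{"slide":[0,0,0],"twist":[0,0,0]}]'
python3 -m pendant '[{"slide":[0,0,0.015],"twist":[0,0,0]},{"slide":[0,0,0],"twist":[0,0,0]},{"slide":[0,0,0],"twist":[0,0,0]},{"slide":[0,0,0],"twist":[0,0,0]},{"slide":[0,0,0],"twist":[0,0,0]}]'
```

```text
time_s: 26.65
position: [568.4, 19.9, 49.7]
tcp_rot: [3.141, 0.026, -0.002]
wrist_force: [-1.1, -0.7, 5.6]
width: 0.001
grasp_force: 2.7
time_s: 27.28
position: [568.4, 19.9, 49.6]
tcp_rot: [3.141, 0.027, -0.002]
wrist_force: [-3.1, -0.4, 8.0]
width: -0.002
grasp_force: 3.8
```

```bash

python3 -m pendant '[{"slide":[0,0,-0.1],"twist":[0,0,0]},{"slide":[-0.3,0,0],"twist":[0,0,0]},{"slide":[-0.3,0,0],"twist":[0,0,0]},{"slide":[0,0,0.06],"twist":[0,0,0]},{"slide":[0,0,0],"twist":[0,0,0]}]'
python3 -m pendant '[{"slide":[0,0,0.02],"twist":[0,0,0]},{"slide":[0,0,0],"twist":[0,0,0]},{"slide":[0,0,0],"twist":[0,0,0]},{"slide":[0,0,0],"twist":[0,0,0]},{"slide":[0,0,0],"twist":[0,0,0]}]'
python3 -m pendant '[{"slide":[0,0,0.018],"twist":[0,0,0]},{"slide":[0,0,0],"twist":[0,0,0]},{"slide":[0,0,0],"twist":[0,0,0]},{"slide":[0,0,0],"twist":[0,0,0]},{"slide":[0,0,0],"twist":[0,0,0]}]'
```

```text
time_s: 27.9
position: [544.0, 19.5, 50.1]
tcp_rot: [3.141, 0.026, -0.003]
wrist_force: [0.6, -0.2, -0.4]
width: -0.004
grasp_force: 0.0
time_s: 28.52
position: [544.3, 19.5, 49.8]
tcp_rot: [3.141, 0.026, -0.003]
wrist_force: [-3.6, -0.6, 6.2]
width: 0.0
grasp_force: 2.7
time_s: 29.15
position: [544.3, 19.5, 49.8]
tcp_rot: [3.141, 0.026, -0.003]
wrist_force: [-4.9, -0.6, 8.9]
width: 0.001
grasp_force: 4.2
```

```bash

python3 -m pendant '[{"slide":[0,0,-0.5],"twist":[0,0,0]},{"slide":[0,0,-0.5],"twist":[0,0,0]},{"slide":[0.04,-0.7,0],"twist":[0,0,0]},{"slide":[0.04,-0.7,0],"twist":[0,0,0]},{"slide":[0.04,-0.8,0],"twist":[0,0,0]}]'
python3 -m pendant '[{"slide":[0,-0.7,0],"twist":[0,0,0]},{"slide":[0,0,0.3],"twist":[0,0,0]},{"slide":[0,0,0.3],"twist":[0,0,0]},{"slide":[0,0,0],"twist":[0,0,0]},{"slide":[0,0,0],"twist":[0,0,0]}]'
python3 - <<'E'
from h import *
print(r.state()['position']); go([546.5,135,59.8],1.0)
a=snap('wrist','w6'); cv2.imwrite('pics/w6b.png',cv2.resize(a['color'],(800,600),interpolation=cv2.INTER_CUBIC)[:,:,::-1])
E
```

```text
time_s: 29.78
position: [548.3, 108.3, 90.2]
tcp_rot: [-3.141, -0.025, -0.0]
wrist_force: [0.1, 0.3, 1.4]
width: 0.003
grasp_force: 0.0
time_s: 30.4
position: [547.1, 134.8, 64.5]
tcp_rot: [3.141, 0.025, -0.004]
wrist_force: [-0.1, 0.7, -0.6]
width: -0.004
grasp_force: 0.0
[547.10410738 134.80003795  64.54004771]
slide(first) [-0.015 -0.005  0.119] twist [ 0.     0.002 -0.002] slide(after twist) [-0.015 -0.005  0.119]
```

```bash

python3 -m pendant '[{"slide":[0,0,0.115],"twist":[0,0,0]},{"slide":[0,0.1,0],"twist":[0,0,0]},{"slide":[0,0.1,0],"twist":[0,0,0]},{"slide":[0,0.1,0],"twist":[0,0,0]},{"slide":[0,0.1,0],"twist":[0,0,0]}]'
python3 -m pendant '[{"slide":[0,0.1,0],"twist":[0,0,0]},{"slide":[0,0.1,0],"twist":[0,0,0]},{"slide":[0,0.1,0],"twist":[0,0,0]},{"slide":[0,0.1,0],"twist":[0,0,0]},{"slide":[0,0.1,0],"twist":[0,0,0]}]'
python3 -m pendant '[{"slide":[0,0.15,0],"twist":[0,0,0]},{"slide":[0,0.15,0],"twist":[0,0,0]},{"slide":[0,0.15,0],"twist":[0,0,0]},{"slide":[0,0.15,0],"twist":[0,0,0]},{"slide":[0,0.15,0],"twist":[0,0,0]}]'
```

```text
time_s: 31.08
position: [547.4, 119.2, 60.1]
tcp_rot: [3.141, 0.026, -0.003]
wrist_force: [-0.2, -0.2, 0.3]
width: 0.001
grasp_force: 0.0
time_s: 31.7
position: [547.7, 99.4, 60.0]
tcp_rot: [-3.141, -0.027, 0.003]
wrist_force: [0.1, 0.8, 1.3]
width: -0.001
grasp_force: 0.8
time_s: 32.33
position: [548.2, 69.1, 60.0]
tcp_rot: [3.141, 0.026, -0.003]
wrist_force: [1.3, 2.3, 1.1]
width: -0.002
grasp_force: 0.8
```

Pushing at about 2 N. I'll finish slowly until it reaches the stop.

```bash

python3 -m pendant '[{"slide":[0,0.08,0],"twist":[0,0,0]},{"slide":[0,0.08,0],"twist":[0,0,0]},{"slide":[0,0.08,0],"twist":[0,0,0]},{"slide":[0,0.08,0],"twist":[0,0,0]},{"slide":[0,0.08,0],"twist":[0,0,0]}]'
python3 -m pendant '[{"slide":[0,0.04,0],"twist":[0,0,0]},{"slide":[0,0.04,0],"twist":[0,0,0]},{"slide":[0,0.04,0],"twist":[0,0,0]},{"slide":[0,0,0],"twist":[0,0,0]},{"slide":[0,0,0],"twist":[0,0,0]}]'
```

```text
time_s: 32.95
position: [548.4, 53.4, 59.9]
tcp_rot: [-3.141, -0.027, 0.003]
wrist_force: [0.7, 1.9, 0.7]
width: -0.002
grasp_force: 0.8
time_s: 33.58
position: [548.5, 49.0, 59.9]
tcp_rot: [-3.141, -0.027, 0.003]
wrist_force: [0.6, 3.7, 0.3]
width: -0.005
grasp_force: 1.4
```

```bash

python3 -m pendant '[{"slide":[0,0.03,0],"twist":[0,0,0]},{"slide":[0,0.03,0],"twist":[0,0,0]},{"slide":[0,0.0,0],"twist":[0,0,0]},{"slide":[0,0,0],"twist":[0,0,0]},{"slide":[0,0,0],"twist":[0,0,0]}]'
python3 -m pendant '[{"slide":[0,0.02,0],"twist":[0,0,0]},{"slide":[0,0.02,0],"twist":[0,0,0]},{"slide":[0,0,0],"twist":[0,0,0]},{"slide":[0,0,0],"twist":[0,0,0]},{"slide":[0,0,0],"twist":[0,0,0]}]'
```

```text
time_s: 34.2
position: [548.5, 48.7, 60.0]
tcp_rot: [-3.137, -0.029, 0.003]
wrist_force: [0.1, 10.5, -0.1]
width: 0.001
grasp_force: 5.0
time_s: 34.83
position: [548.5, 48.6, 60.0]
tcp_rot: [-3.135, -0.03, 0.003]
wrist_force: [0.9, 14.2, 1.0]
width: 0.005
grasp_force: 7.4
```

```bash

python3 -m pendant '[{"slide":[0,-0.2,0],"twist":[0,0,0]},{"slide":[0,-0.2,-0.3],"twist":[0,0,0]},{"slide":[0,0,-0.7],"twist":[0,0,0]},{"slide":[-0.8,0,-0.7],"twist":[0,0,0]},{"slide":[-0.9,0,0],"twist":[0,0,0]}]'
python3 - <<'E'
from h import *
a=snap('wrist','w7'); cv2.imwrite('pics/w7b.png',cv2.resize(a['color'],(800,600),interpolation=cv2.INTER_CUBIC)[:,:,::-1])
E
```

```text
time_s: 35.45
position: [481.3, 59.3, 131.9]
tcp_rot: [3.141, 0.025, 0.005]
wrist_force: [-0.1, 0.1, 0.6]
width: -0.0
grasp_force: 0.0
```

View pics/w7b.png

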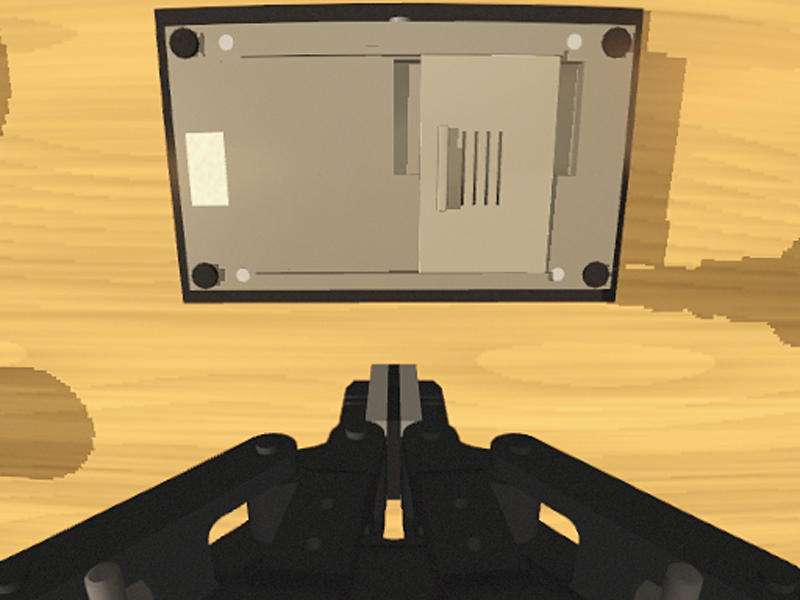

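The cover now spans (420–560, 55–272), over the bay, with its rib's +y edge at (440,168). I'll check the travel, then sign off.

```bash
python3 - <<'E'
from h import *
a=load('w7'); y=[at(a,(u*.64,v*.64),63)[1] for u,v in ((439,126),(437,210))]
t=109.6-np.mean(y); print('travel',t)
if t>67.5: print(r.sign_off())
E
```

```text
travel 67.80961988766997
the job is handed in; nothing more can be done
None
```

I tucked the battery in contact end first and rocked it flat, then slid the cover shut against its stop and handed the job in at about 35 s. The hand-in gave no verdict.

- **Battery:** its top is level to about 0.2 mm between the middle and the tail. I pressed it with at most 8.9 N.
- **Cover:** it stopped hard, with the push rising from about 2 N to 14 N. The camera put its travel at 67.8 mm of the 70, and I took the shortfall as camera error (calibration good to about 2 mm) because of that hard stop.
- **Rooks, egg timer, ashtray and mug:** I didn't touch any of them.

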